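Load and wind the clockwork sample shaker

TASK

Get the clockwork shaker ready for its night run: pull its deck lock lever right over towards the robot to lock the deck, and while it is locked stand every green-tagged tin upright in a nest of its own on the green deck, stand every red-tagged tin upright in a nest of its own in the red reject tray, and wind the brass key clockwise, a part of a turn at a time, until the gauge pointer stands in the green band, never into the red. When all tins are in place and the spring is wound, throw the lock lever right over to the free side, and leave the dishes and other things on the table where they are.

Things in the scene. Friction and masses are not known exactly. Their poses are not given: they have to be found in the camera images.
- green_a: loose lidded aluminium sample tin, upright cylinder 56 mm diameter, 62 mm tall, about 120 g, with a green paper tag (43 mm disc) on top of its lid; origin at the centre of its underside, z up. May be absent (None from the start). Green = passed.
- green_b: loose lidded aluminium sample tin, upright cylinder 56 mm diameter, 62 mm tall, about 120 g, with a green paper tag (43 mm disc) on top of its lid; origin at the centre of its underside, z up. May be absent (None from the start). Green = passed.
- green_c: loose lidded aluminium sample tin, upright cylinder 56 mm diameter, 62 mm tall, about 120 g, with a green paper tag (43 mm disc) on top of its lid; origin at the centre of its underside, z up. May be absent (None from the start). Green = passed.
- red_a: loose lidded aluminium sample tin, upright cylinder 56 mm diameter, 62 mm tall, about 120 g, with a red paper tag (43 mm disc) on top of its lid; origin at the centre of its underside, z up. May be absent (None from the start). Red = rejected.
- red_b: loose lidded aluminium sample tin, upright cylinder 56 mm diameter, 62 mm tall, about 120 g, with a red paper tag (43 mm disc) on top of its lid; origin at the centre of its underside, z up. May be absent (None from the start). Red = rejected.
- shaker: fixed clockwork shaker. Origin on the table under the middle nest of its green deck; x points away from the robot to the blue housing, y left along the deck, z up. Deck 96 mm (x) by 282 mm (y), centred on the origin. Housing: x 65 to 175, y -115 to 105, flat top at z 80 mm; on top from right (-y) to left: lock lever, white gauge, brass key. It does not start moving in this job.
- key_grip (a point): centre of the key's brass bow, on its upright turning axis, 120 mm above the table, at x 120, y 67 mm of the shaker. The bow is an upright plate 48 mm long (this point's x), 10 mm thick (its y), 30 mm high (15 mm above and below this point) on a 12 mm shaft; the housing top is 40 mm below this point. The point turns with the key; a red mark is on the bow's -x end.
- wind_key (a joint): key angle in rad, 0 = bow along the shaker's x, growing clockwise seen from above (winding), stop at 6.3. Starts at 0 to 0.8. Turning takes 0.13 N m of ratchet drag plus 0.015 N m per rad of spring; the drag holds the key where it is let go (no springing back). Green band of the gauge: 4.6 to 5.6. Red (overwound): from 5.9.
- gauge_tip (a point): tip of the gauge's red pointer, 30 mm from the centre of the white gauge disc (72 mm diameter, at x 120, y -8 mm of the shaker, on the housing top). It turns clockwise by half the key's angle: at key angle 0 it points to the shaker's -x (to the robot), at 4.6 to 5.6 over the green band near the far side of the disc; the red mark beyond is overwound.
- lock (a joint): deck lock lever in rad, 0 = LOCKED (leans 0.5 rad from upright to the shaker's -x, to the robot), 1.0 = FREE (leans 0.5 rad to +x, away from the robot); stops at both ends. It stays where it is left; a push of 1 to 2 N at the ball moves it. Starts near 1.0 (free).
- lock_tip (a point): centre of the red ball (26 mm diameter) of the lock lever, on a 10 mm steel rod, 65 mm from its pivot. The pivot is at x 120, y -84, z 102 mm of the shaker, its axis along the shaker's y; the yellow block under it is 70 mm (x) by 50 mm (y) and reaches to z 105 mm.
- reject_tray: fixed red tray, 190 mm (x) by 96 mm (y), floor at z = 5 mm, walls 13 mm above the floor and 5 mm thick, a divider across the middle makes two nests side by side along its x, each about 87 by 86 mm. Origin at the centre of its underside.
- deck_nest0 (a point): centre of the floor of the right (-y) nest of the green deck, 33 mm above the table. The nest is about 87 (x) by 86 mm (y) inside; outer walls rise 13 mm above its floor, dividers 11 mm, all 5 mm thick.
- deck_nest1 (a point): centre of the floor of the middle nest of the green deck, 33 mm above the table. The nest is about 87 (x) by 86 mm (y) inside; outer walls rise 13 mm above its floor, dividers 11 mm, all 5 mm thick.
- deck_nest2 (a point): centre of the floor of the left (+y) nest of the green deck, 33 mm above the table. The nest is about 87 (x) by 86 mm (y) inside; outer walls rise 13 mm above its floor, dividers 11 mm, all 5 mm thick.
- reject_nest0 (a point): centre of the floor of the near (-x) nest of the red reject tray.
- reject_nest1 (a point): centre of the floor of the far (+x) nest of the red reject tray.
- dish_a: bystander: loose open aluminium dish, 68 mm rim diameter, 24 mm high, standing among the tins; origin at the centre of its underside.
- dish_b: bystander: loose open aluminium dish, 68 mm rim diameter, 24 mm high, standing among the tins; origin at the centre of its underside.
- wash_bottle: bystander: white bottle with a blue cap, 64 mm diameter, 170 mm tall, standing; origin under its centre.
- spatula: bystander: lying spatula with a black handle, 200 mm long along its x; origin under its middle.
- filter_box: bystander: cardboard box 110 by 110 by 45 mm; origin under its centre.
- jar: bystander: amber jar with a black cap, 72 mm diameter, 100 mm tall; origin under its centre.
- beaker: bystander: white beaker, 80 mm rim diameter, 100 mm tall; origin under its centre.
There are look-alikes about, which are no part of the job. Leave any orange look-alike of the green_b alone. Several things look just like the reject_tray: the one meant starts nearest to the robot's base.

How it is judged:
On the way, in this order (a step that is already met when the one before it is completed fails the run):
1. the deck lock lever is pulled over to LOCKED (below 0.15 rad) (value of joint lock below 0.15 rad), for 0.2 s.
2. with the lever still locked, every green tin stands in a deck nest, every red tin in a reject nest, and the key is wound into the green band (value of joint lock below 0.15 rad and (distance between green_a and deck_nest0 below 0.025 m or distance between green_a and deck_nest1 below 0.025 m or distance between green_a and deck_nest2 below 0.025 m) and angle between each of green_a, green_b, green_c, red_a, red_b's own z axis and vertical below 0.1 rad and (distance between green_b and deck_nest0 below 0.025 m or distance between green_b and deck_nest1 below 0.025 m or distance between green_b and deck_nest2 below 0.025 m) and (distance between green_c and deck_nest0 below 0.025 m or distance between green_c and deck_nest1 below 0.025 m or distance between green_c and deck_nest2 below 0.025 m) and (distance between red_a and reject_nest0 below 0.025 m or distance between red_a and reject_nest1 below 0.025 m) and (distance between red_b and reject_nest0 below 0.025 m or distance between red_b and reject_nest1 below 0.025 m) and value of joint wind_key between 4.6 and 5.6 rad), for 0.3 s.
3. the lock lever is thrown over to FREE (above 0.85 rad) (value of joint lock above 0.85 rad), for 0.2 s.
At the end, for the whole second after the job is handed in: every present green tin stands upright (within 0.1 rad) and still on the floor of a deck nest (within 25 mm of its centre), every present red tin likewise in a reject nest, the key stands between 4.6 and 5.6 rad, and the lock lever is free (above 0.85 rad) ((distance between green_a and deck_nest0 below 0.025 m or distance between green_a and deck_nest1 below 0.025 m or distance between green_a and deck_nest2 below 0.025 m) and angle between each of green_a, green_b, green_c, red_a, red_b's own z axis and vertical below 0.1 rad and (distance between green_b and deck_nest0 below 0.025 m or distance between green_b and deck_nest1 below 0.025 m or distance between green_b and deck_nest2 below 0.025 m) and (distance between green_c and deck_nest0 below 0.025 m or distance between green_c and deck_nest1 below 0.025 m or distance between green_c and deck_nest2 below 0.025 m) and (distance between red_a and reject_nest0 below 0.025 m or distance between red_a and reject_nest1 below 0.025 m) and (distance between red_b and reject_nest0 below 0.025 m or distance between red_b and reject_nest1 below 0.025 m) and linear speed of each of green_a, green_b, green_c, red_a, red_b below 0.02 m/s and value of joint wind_key between 4.6 and 5.6 rad and value of joint lock above 0.85 rad); the robot touches nothing.
It fails at once if the spring is overwound (key beyond 5.9 rad) (value of joint wind_key above 5.9 rad).
It fails at once if a bystander is moved more than 50 mm (distance of any of dish_a, dish_b, wash_bottle, spatula, filter_box, jar, beaker from where it was at the start of the episode above 0.05 m).
Of green_a, green_b, green_c only 2 to 3 are there at a start; the rules pass over those that are not, and their reading is None.
Of red_a, red_b only 1 to 2 are there at a start; the rules pass over those that are not, and their reading is None.
At some moment in a run one of green_a, green_b, green_c, red_a, red_b may be knocked a few centimetres aside while the robot is not near it.
It also fails if it takes over 208 s, if anything falls off the work surface, if the arm or the gripper's body presses on something with over 40 N, if the wrist force passes 120 N, or if a joint passes its speed limit or range.

ROBOT

A 6-joint arm with a two-finger parallel gripper is mounted at the origin on the work surface. World frame = base frame: x ahead of the robot, y to its left, z up, the work surface at z = 0. Lengths are in m, angles in rad, forces in N, time in s.
With the tool pointing down it reaches from about 0.225 to 0.725 m from the base axis. Payload 3.1 kg.
Tool frame: the origin (TCP) lies midway between the tips of the shut fingers; the grasp point (between the pads) lies 19 mm behind it (manip.pinch_z is the distance from the TCP to the grasp point, in m); z points along the fingers, y is the line along which they close (so a half turn about z gives the same grasp; the last joint's range is limited). The gripper opens to 85 mm and grips with 20 to 120 N. Pads are 22 mm wide; open, the fingers measure 114 mm over their backs; the gripper's body (76 mm by 85 mm) begins 54 mm behind the grasp point. The pads swing forward as they close: fully open they stand 13 mm farther back than shut.
Start: joints at [1.098, 0.048, 0.099, 1.622, 0, 1.443], TCP at [0.177, 0.494, 0.231] pointing down, gripper open.
Joint ranges: [-2.91, 2.91], [-0.99, 1.94], [-1.21, 1.42], [-2.12, 2.29], [-1.49, 1.47], [-3.14, 3.14]. Speed limits (rad/s): [2.79, 2.79, 3.14, 3.14, 3.14, 3.14].

INTERFACE

Orientations are given as a unit quaternion [w, x, y, z].
In Python, from rig import manip gives the robot as it stands. The module is installed in compiled form; this text tells all that it offers. Calls block until the motion is done:
- manip.movep(position, orientation): joint-space move of the TCP to a pose.
- manip.line_to(position, attitude=None, feed=0.15, force_limit=None): straight line of the TCP; attitude=None keeps the orientation; feed is the mean speed in m/s. With force_limit (N) it stops when the force on the tool has changed by that much, and returns True; else False.
- manip.goto_joints(angles): joint-space move.
- manip.move_gripper(opening, grip_force=None): finger opening in m; grip_force is the grip in N (None keeps the last); returns when the fingers have stopped.
- manip.dwell(seconds).
- manip.ik(position, orientation): joint angles nearest the present ones, or None.
- manip.get_obs(): the state.
- manip.snapshot(name): name is "scene" or "top" or "wrist"; returns the picture (480x640x3 uint8, red, green, blue); there is no depth.
- manip.camera_params(name): a dict with "fx", "fy", "cx", "cy" (pixels), "dist" ([k1, k2, p1, p2, k3] as OpenCV has them; the pictures are not rectified), "extrinsics" (4x4, takes a point from camera to world coordinates). Camera axes: x right, y up, looking along -z (the intrinsics and any distortion apply to the point x, -y, -z); pixel columns grow to the right and rows downward; lengths in m; the calibration is good to about 2 mm. A picture is of the moment at which its call begins: read the wrist's pose just before it. camera_params takes no time and is no camera call; for the wrist camera it gives the pose at the moment of the call.
A pose or a line that the arm cannot do raises manip.Unreachable and nothing moves.
- manip.finish_job(): hands the job in; it is judged then, once.
Trained networks look in the newest picture that a camera, given by its name, has taken for a name from the list of things; names that differ only in an ending like _2 or _b are one class to them, and where a whole thing is asked for, a point or a joint stands for the part that bears it (a point fixed in the world has none). Each returns a list of dicts, best first, with "confidence" (0 to 1); they miss things now and then, are a little off and sometimes report something else, mostly with a low value. They report only what shows in the picture. A call takes as long as a camera call. They do not tell look-alikes from the thing itself.
- manip.spot_in(camera, name): "bbox" ([left, top, right, bottom] in pixels, round what is visible of it).
- manip.masks_of(camera, name): "mask" (480x640 bool, what is visible of it) and "bbox" ([left, top, right, bottom] in pixels, round what is visible of it).
- manip.mark_of(camera, name): "uv" ([column, row] in pixels: a listed point, or the origin of a listed thing).
The state is a dict: "time": time; "joint_positions": joint angles; "joint_vel": joint speeds; "joint_efforts": joint torques, N m; "ee_pos": TCP position; "tcp_rot": TCP orientation; "contact_force": force on the tool from outside, world axes, zero at the start; "ft_torque": the same for the moment, N m; "gripper_width": finger opening in m; "grasp_force": force on a finger pad.
Only numpy, scipy, OpenCV 4.12 (cv2) and the standard library are available. Lean on these libraries where they do the work, as an engineer would, in place of code of your own. Each camera call takes 0.05 s, during which the arm holds its last target. There are 200 camera calls.

## Working session

There is one attempt and no reset: what is moved stays moved. The work goes in short steps, each a Python script; the robot and the scene stay as the last script left them, time stands still between calls to the robot, and variables do not carry over. Pictures are saved under pics/ and viewed, at most 14 in all, crops included, and the job is handed in when it is done.

```bash
mkdir -p pics; cat > h.py <<'E'
import numpy as np, cv2
from rig import manip
def save(name,img): cv2.imwrite('pics/'+name,cv2.cvtColor(img,cv2.COLOR_RGB2BGR))
def ray(P,uv):
    K=np.array([[P['fx'],0,P['cx']],[0,P['fy'],P['cy']],[0,0,1.]])
    n=cv2.undistortPoints(np.array([[uv]],float),K,np.array(P['dist'],float))[0,0]
    E=np.array(P['extrinsics']); d=E[:3,:3]@np.array([n[0],-n[1],-1.]); return E[:3,3],d
def atz(P,uv,z):
    o,d=ray(P,uv); return o+d*(z-o[2])/d[2]
def proj(P,X):
    E=np.array(P['extrinsics']); c=(np.asarray(X,float)-E[:3,3])@E[:3,:3]
    K=np.array([[P['fx'],0,P['cx']],[0,P['fy'],P['cy']],[0,0,1.]])
    p,_=cv2.projectPoints(np.array([[c[0],-c[1],-c[2]]]),np.zeros(3),np.zeros(3),K,np.array(P['dist'],float)); return p[0,0]
def q_down(yaw):
    # tool z down, tool y (closing line) at world angle yaw
    from scipy.spatial.transform import Rotation as R
    z=np.array([0,0,-1.]); y=np.array([np.cos(yaw),np.sin(yaw),0]); x=np.cross(y,z)
    q=R.from_matrix(np.c_[x,y,z]).as_quat(); return [q[3],q[0],q[1],q[2]]
E
python3 - <<'E'
from h import *
print(manip.get_obs()['time'],manip.pinch_z)
for c in ['scene','top']:
    im=manip.snapshot(c); save(c+'0.png',im); P=manip.camera_params(c)
    print(c,np.round(P['extrinsics'],3).tolist(),P['fx'],P['dist'])
P=manip.camera_params('top')
for n,z in [('green_a',.062),('red_a',.062),('reject_tray',.01),('shaker',.04),('key_grip',.12),('lock_tip',.16),('gauge_tip',.08),('deck_nest0',.033),('deck_nest2',.033),('reject_nest0',.005),('dish_a',.0)]:
    f=manip.spot_in if n in('green_a','red_a','reject_tray','shaker','dish_a') else manip.mark_of
    for d in f('top',n):
        u=d.get('uv'); b=d.get('bbox')
        if u is None: u=[(b[0]+b[2])/2,(b[1]+b[3])/2]
        print(n,round(d['confidence'],2),np.round(u,1),None if b is None else np.round(b),np.round(atz(P,u,z),3))
E
```

```text
0.0 0.0187
scene [[0.812, -0.367, 0.453, 1.285], [0.583, 0.515, -0.628, -1.068], [-0.002, 0.775, 0.632, 1.113], [0.0, 0.0, 0.0, 1.0]] 534.9679542948132 [-0.13037819  0.          0.          0.          0.        ]
top [[-0.022, 0.981, -0.191, 0.232], [-1.0, -0.023, -0.002, -0.063], [-0.006, 0.191, 0.982, 1.842], [0.0, 0.0, 0.0, 1.0]] 581.9139780164958 [-0.14678078  0.          0.          0.          0.        ]
green_a 0.67 [349.7 329. ] [339. 321. 361. 337.] [ 0.324 -0.125  0.062]
green_a 0.63 [351.8 261.3] [342. 252. 362. 270.] [ 0.533 -0.138  0.062]
red_a 0.83 [342.2 225.3] [332. 215. 352. 236.] [ 0.648 -0.112  0.062]
red_a 0.69 [386.8 220.8] [378. 211. 395. 230.] [ 0.659 -0.252  0.062]
reject_tray 0.79 [513.9 300.9] [488. 265. 540. 337.] [ 0.4   -0.656  0.01 ]
reject_tray 0.35 [148.2 319.8] [133. 307. 164. 333.] [0.367 0.513 0.01 ]
reject_tray 0.33 [274.  262.4] [229. 220. 319. 305.] [0.544 0.109 0.01 ]
shaker 0.78 [274.7 261.6] [226. 220. 324. 303.] [0.541 0.103 0.04 ]
shaker 0.39 [284.4 196.5] [254. 186. 315. 208.] [0.753 0.071 0.04 ]
key_grip 0.63 [245.8 243.9] None [0.584 0.
[... 294 characters left out ...]
0.72 [303.9 284.1] None [0.469 0.013 0.033]
deck_nest0 0.56 [245.3 287. ] None [0.463 0.197 0.033]
deck_nest2 0.86 [276.  283.7] None [0.472 0.1   0.033]
deck_nest2 0.72 [303.9 284.1] None [0.469 0.013 0.033]
deck_nest2 0.56 [245.3 287. ] None [0.463 0.197 0.033]
reject_nest0 0.9 [438.3 282.5] None [ 0.467 -0.415  0.005]
reject_nest0 0.9 [432.7 254.4] None [ 0.558 -0.402  0.005]
reject_nest0 0.88 [505.4 285.5] None [ 0.451 -0.633  0.005]
reject_nest0 0.75 [521.5 311.3] None [ 0.366 -0.68   0.005]
reject_nest0 0.23 [246.2 283.4] None [0.478 0.198 0.005]
dish_a 0.91 [384.5 259.6] [373. 249. 396. 270.] [ 0.546 -0.246  0.   ]
dish_a 0.71 [394.4 298.3] [385. 287. 404. 310.] [ 0.421 -0.272  0.   ]
```

```bash
python3 - <<'E'
import cv2
im=cv2.imread('pics/top0.png'); cv2.imwrite('pics/top0c.png',cv2.resize(im[170:370,210:550],None,fx=2.35,fy=2.35,interpolation=cv2.INTER_CUBIC))
E
```

```text
(no output)
```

View pics/top0c.png

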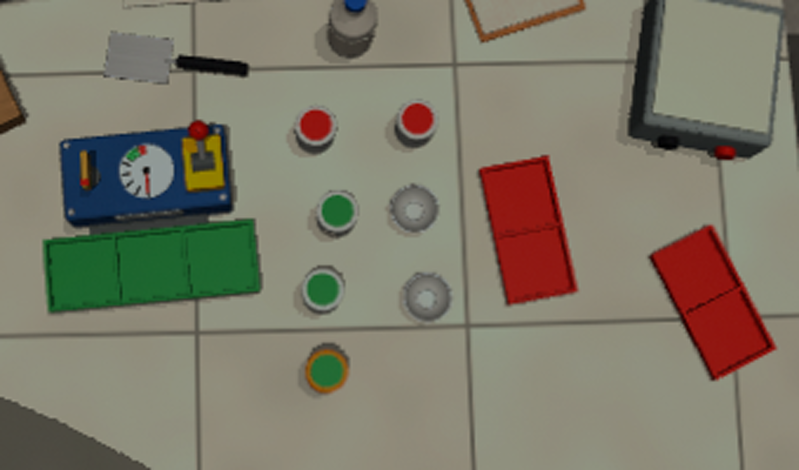

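View pics/scene0.png

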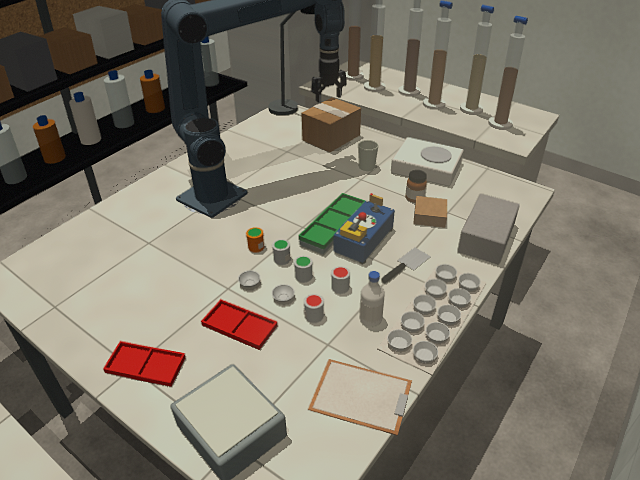

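Top crop: silver-bodied green tins at full-image px (353,260) and (347,293), and red ones at (344,224) and (387,221). The tin at (349,329) has an orange body, so it's the look-alike and I leave it. There are two red trays, at (435,268) about 0.65 m from the base and (514,301) about 0.77 m. The nearer one, (435,268), is the one meant. The dishes are at (386,259) and (391,297).

```bash
python3 - <<'E'
from h import *
def go(p,yaw):
    for y in (yaw,yaw+np.pi,yaw-np.pi):
        try: manip.movep(p,q_down(y)); return y
        except manip.Unreachable: pass
    print('unreach',p,yaw)
for i,p in enumerate([[.45,.1,.42],[.45,-.22,.42]]):
    print(go(p,np.pi/2)); 
    P=manip.camera_params('wrist'); im=manip.snapshot('wrist'); save(f'w{i}.png',im)
    print(np.round(P['extrinsics'],3).tolist(),P['fx'],manip.get_obs()['time'],np.round(manip.get_obs()['joint_positions'],2))
    for n,z in ([('key_grip',.12),('lock_tip',.16),('gauge_tip',.08),('deck_nest0',.033)] if i==0 else [('reject_nest0',.005),('green_a',0),('red_a',0),('dish_a',0)]):
        for d in manip.mark_of('wrist',n):
            print(n,round(d['confidence'],2),np.round(d['uv'],1),np.round(atz(P,d['uv'],z),3))
E
```

```text
1.5707963267948966
[[-0.001, -0.958, -0.287, 0.378], [1.0, -0.001, -0.0, 0.101], [0.0, -0.287, 0.958, 0.561], [0.0, 0.0, 0.0, 1.0]] 421.37458325426957 2.5667 [0.07 0.03 0.47 2.01 0.   0.07]
key_grip 0.66 [390.1 299.9] [0.586 0.179 0.12 ]
lock_tip 0.96 [264.  351.4] [0.629 0.038 0.16 ]
lock_tip 0.15 [153.6 155.3] [ 0.419 -0.058  0.16 ]
gauge_tip 0.57 [327.4 272.7] [0.569 0.108 0.08 ]
deck_nest0 0.78 [396.8 183.2] [0.466 0.196 0.033]
deck_nest0 0.75 [324.6 191.3] [0.477 0.105 0.033]
deck_nest0 0.59 [252.2 196.6] [0.484 0.012 0.033]
1.5707963267948966
[[-0.001, -0.958, -0.288, 0.378], [1.0, -0.001, -0.001, -0.219], [0.0, -0.288, 0.958, 0.562], [0.0, 0.0, 0.0, 1.0]] 421.37458325426957 4.0333 [-0.59  0.14  0.59  2.02  0.   -0.59]
reject_nest0 0.82 [173.3 182.9] [ 0.472 -0.417  0.005]
reject_nest0 0.8 [192.7 247.1] [ 0.562 -0.398  0.005]
reject_nest0 0.65 [  9.  170.4] [ 0.454 -0.636  0.005]
green_a 0.91 [373.4 229.1] [ 0.537 -0.147  0.   ]
green_a 0.76 [397.8  69. ] [ 0.329 -0.124  0.   ]
green_a 0.7 [396.4 154.8] [ 0.435 -0.12   0.   ]
red_a 0.61 [294.7 312.3] [ 0.664 -0.258  0.   ]
red_a 0.41 [587.1 268.7] [0.596 0.163 0.   ]
dish_a 0.86 [285.7 147.6] [ 0.426 -0.266  0.   ]
dish_a 0.65 [298.6 233.6] [ 0.543 -0.251  0.   ]
dish_a 0.31 [561.7 187.8] [0.478 0.107 0.   ]
```

```bash
python3 - <<'E'
import cv2
cv2.imwrite('pics/w0c.png',cv2.resize(cv2.imread('pics/w0.png')[130:430,180:500],None,fx=2,fy=2,interpolation=cv2.INTER_CUBIC))
E
```

```text
(no output)
```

View pics/w0c.png

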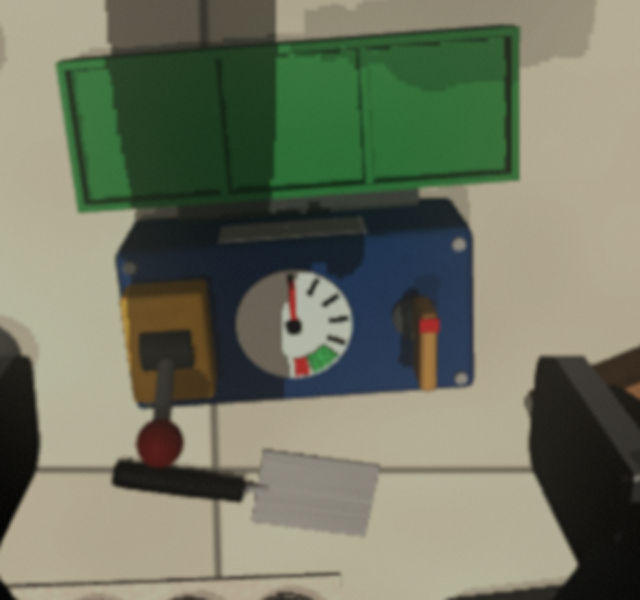

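View pics/w1.png

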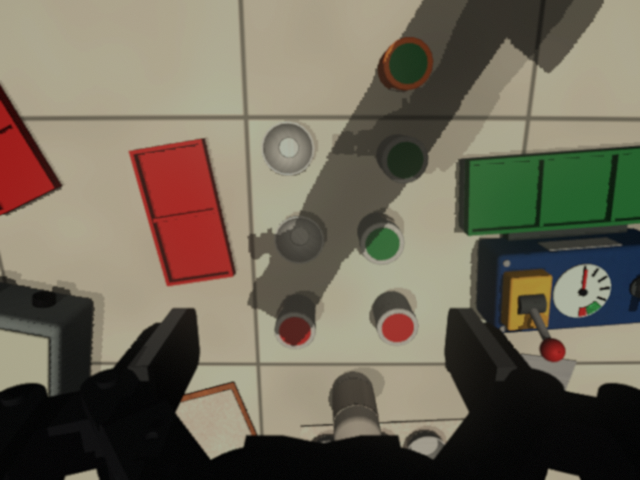

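w0 shows the shaker with its lock ball at px (260,351), leaning away and so free. The key lies nearly along shaker x, with its red mark at (394,292), and the gauge is near 0. In w1 the tags are green (383,243) and (406,160), and red (296,330) and (397,327). The orange look-alike is at (408,64) and the near tray is around (183,212).

```bash
python3 - <<'E'
from h import *
from scipy.optimize import least_squares
import json
def cam(y):
    return dict(manip.camera_params('wrist'))
P=manip.camera_params('wrist'); P1=dict(P)
P0=dict(P); E=np.array(P['extrinsics']).copy()
E0=np.array([[-0.001,-0.958,-0.287,0.378],[1,-0.001,0,0.101],[0,-0.287,0.958,0.561],[0,0,0,1]]); P0['extrinsics']=E0
def fit(P,px,loc,x0):
    def f(v):
        c,s=np.cos(v[2]),np.sin(v[2])
        return np.concatenate([proj(P,[v[0]+c*l[0]-s*l[1],v[1]+s*l[0]+c*l[1],l[2]])-p for l,p in zip(loc,px)])
    r=least_squares(f,x0); print(np.round(r.x,4),'res',np.round(r.fun,1)); return r.x
cr=np.array([(60,63),(518,27),(518,180),(80,210),(293,326)])/2+[180,130]
loc=[(-.048,-.141,.046),(-.048,.141,.046),(.048,.141,.046),(.048,-.141,.046),(.12,-.008,.082)]
S=fit(P0,cr,loc,[.475,.105,.05])
T=fit(P1,[(131,152),(205,139),(234,274),(167,285)],[(-.095,.048*-1,.018),(-.095,.048,.018),(.095,.048,.018),(.095,-.048,.018)],[.515,-.407,.2])
def w(F,l):
    c,s=np.cos(F[2]),np.sin(F[2]); return np.array([F[0]+c*l[0]-s*l[1],F[1]+s*l[0]+c*l[1],l[2]])
print('key',w(S,(.12,.067,.12)),proj(P0,w(S,(.12,.067,.135))),'ball',w(S,(.151,-.084,.159)),proj(P0,w(S,(.151,-.084,.159))))
print('rn',w(T,(-.046,0,.005)),w(T,(.046,0,.005)))
im=cv2.cvtColor(cv2.imread('pics/w1.png'),cv2.COLOR_BGR2RGB).astype(int)
tins={}
for n,(u,v),ch in [('g1',(406,160),1),('g2',(383,243),1),('r1',(397,327),0),('r2',(296,330),0)]:
    sub=im[v-25:v+25,u-25:u+25]; o=[sub[...,k] for k in range(3) if k!=ch]
    m=sub[...,ch]>1.5*np.maximum(*o); ys,xs=np.nonzero(m)
    c=(xs.mean()+u-25,ys.mean()+v-25); tins[n]=atz(P1,c,.062)[:2].tolist(); print(n,m.sum(),np.round(c,1),np.round(tins[n],3))
json.dump(dict(S=S.tolist(),T=T.tolist(),tins=tins),open('pose.json','w'))
E
```

```text
[0.4742 0.1068 0.0743] res [-2.3 -0.8  1.7 -0.1  1.2  0.6 -1.1  1.3  0.5 -0.3]
[ 0.5141 -0.4011  0.1485] res [-0.2 -2.2 -1.  -0.7  0.6  2.7  0.7  0.9]
key [0.58888616 0.18253308 0.12      ] [394.72841935 307.87804836] ball [0.63100821 0.03425047 0.159     ] [260.16412199 352.77450547]
rn [ 0.46857219 -0.40787392  0.005     ] [ 0.55955949 -0.39426101  0.005     ]
g1 0 [nan nan] [nan nan]
g2 721 [382.9 244.1] [ 0.539 -0.142]
r1 722 [397.4 327.4] [ 0.655 -0.118]
r2 700 [294.5 330.8] [ 0.66  -0.255]<stdin>:27: RuntimeWarning: Mean of empty slice.
  ret = ret.dtype.type(ret / rcount)
```

Fit residuals are about 2 px and the predicted ball position matches. Pulling the lock lever next.

```bash
cat >> h.py <<'E'
import json
D=json.load(open('pose.json')); S,T=D['S'],D['T']
def w(F,l):
    c,s=np.cos(F[2]),np.sin(F[2]); return np.array([F[0]+c*l[0]-s*l[1],F[1]+s*l[0]+c*l[1],l[2]])
def st(tag=''):
    o=manip.get_obs(); print(tag,round(o['time'],1),np.round(o['ee_pos'],3),'F',np.round(o['contact_force'],1),'w',round(o['gripper_width'],4),'g',round(o['grasp_force'],1))
    return o
YS=np.pi/2+S[2]
E
python3 - <<'E'
from h import *
manip.move_gripper(0.0)
manip.movep(w(S,(.190,-.084,.25)),q_down(YS))
manip.line_to(w(S,(.190,-.084,.150)),force_limit=10); st('down')
hit=manip.line_to(w(S,(.100,-.084,.150)),feed=.06,force_limit=12); st(hit)
hit=manip.line_to(w(S,(.085,-.084,.150)),feed=.03,force_limit=12); o=st(hit)
p=w(S,(.19,-.084,.15)); 
manip.line_to(np.array(o['ee_pos'])+w((0,0,S[2]),(.012,0,0.0)))
manip.line_to(w(S,(.13,-.084,.25)))
manip.movep(w(S,(-.01,0.02,.40)),q_down(YS))
P=manip.camera_params('wrist'); save('w2.png',manip.snapshot('wrist'))
for n,z in [('lock_tip',.159),('key_grip',.12)]:
    for d in manip.mark_of('wrist',n): print(n,round(d['confidence'],2),np.round(d['uv']),atz(P,d['uv'],z))
print('pred locked',w(S,(.089,-.084,.159)),proj(P,w(S,(.089,-.084,.159))),'key top',proj(P,w(S,(.12,.067,.135))))
im=cv2.imread('pics/w2.png'); u,v=proj(P,w(S,(.1,-.01,.1))).astype(int)
cv2.imwrite('pics/w2c.png',cv2.resize(im[v-100:v+100,u-130:u+130],None,fx=3,fy=3,interpolation=cv2.INTER_CUBIC)); print(u,v)
E
```

```text
down 7.2 [0.671 0.037 0.152] F [ 0.3 -0.4  0.7] w -0.0002 g 0.0
True 8.5 [0.591 0.031 0.15 ] F [2.  0.7 2.3] w 0.0001 g 1.1
True 8.8 [0.591 0.032 0.15 ] F [1.4 1.  1.8] w 0.0 g 1.1
lock_tip 0.61 [218. 291.] [0.56923754 0.03076325 0.159     ]
key_grip 0.96 [361. 300.] [0.58608075 0.17780574 0.12      ]
pred locked [0.56917922 0.02964869 0.159     ] [216.36731642 291.26620664] key top [366.53260642 309.02038064]
295 278
```

View pics/w2c.png

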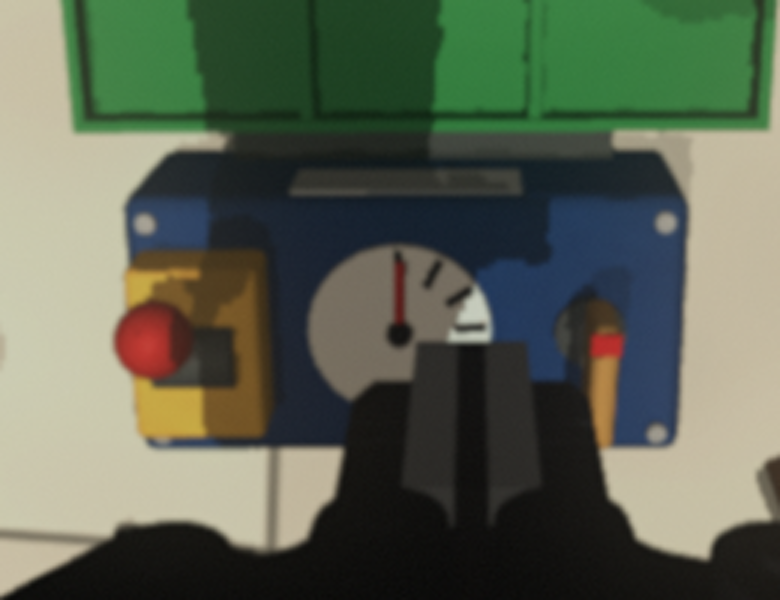

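The lever is at its locked stop: the ball is at px (218,291) against a predicted (216,291). The key is at about 0. Gripping the bow at the far negative end of joint 6 leaves room to wind in steps.

```bash
python3 - <<'E'
from h import *
manip.move_gripper(0.045)
q=manip.ik(w(S,(.12,.067,.20)),q_down(YS)); print(np.round(q,3))
q=np.array(q); q[5]-=np.pi; assert q[5]>-3.1
manip.goto_joints(q); print(manip.get_obs()['tcp_rot'],q_down(YS))
manip.line_to(w(S,(.12,.067,.102)),force_limit=10); st('at key')
manip.move_gripper(0.0,grip_force=60); o=st('grip')
q=np.array(o['joint_positions']); 
for th in (1.2,):
    q2=q.copy(); q2[5]=q[5]+th; manip.goto_joints(q2); o=st(th); print(np.round(o['ft_torque'],2),np.round(o['joint_positions'][5],3))
P=manip.camera_params('wrist'); save('w3.png',manip.snapshot('wrist')); manip.snapshot('top'); 
for d in manip.mark_of('top','gauge_tip'): print(d)
save('t3.png',manip.snapshot('top'))
E
```

```text
[0.192 0.286 0.305 1.59  0.    0.118]
[-2.91105584e-05  9.99314254e-01  3.70264807e-02  2.47050679e-04] [np.float64(0.0), np.float64(-0.03713672055909243), np.float64(0.9993101940769521), np.float64(0.0)]
at key 14.9 [0.59  0.183 0.103] F [-0.3  1.   0.9] w 0.0453 g 0.0
grip 15.3 [0.59  0.182 0.104] F [ 1.6 -3.4  5.9] w 0.0093 g 59.7
1.2 16.4 [0.588 0.179 0.104] F [-4.4 -7.5  4.1] w 0.0093 g 59.5
[-1.4   0.76  0.04] -1.824
{'uv': [266.5, 247.9], 'confidence': 0.46}
```

```bash
python3 - <<'E'
from h import *
o=manip.get_obs(); j6=o['joint_positions'][5]
for th in (1.0,2.0,3.0,3.8):
    q=np.array(o['joint_positions']); q[5]=j6+th; manip.goto_joints(q); o=st(round(1.2+th,2)); print(np.round(o['ft_torque'],2),np.round(o['joint_positions'][5],3))
manip.move_gripper(0.045); manip.line_to(np.array(o['ee_pos'])+[0,0,.1])
manip.movep(w(S,(-.01,-.02,.40)),q_down(YS))
P=manip.camera_params('wrist'); save('w4.png',manip.snapshot('wrist')); st()
im=cv2.imread('pics/w4.png'); u,v=proj(P,w(S,(.1,-.01,.1))).astype(int)
cv2.imwrite('pics/w4c.png',cv2.resize(im[v-90:v+90,u-110:u+110],None,fx=3.3,fy=3.3,interpolation=cv2.INTER_CUBIC))
for d in manip.mark_of('wrist','gauge_tip'):
    X=atz(P,d['uv'],.083); c=w(S,(.12,-.008,.083)); dv=X-c; print(d['confidence'],2*((np.arctan2(-dv[1],-dv[0])*-1+S[2])%(2*np.pi)),dv)
E
```

```text
2.2 17.5 [0.586 0.179 0.104] F [-6.3 -1.7  5.6] w 0.0092 g 59.6
[-0.34  1.13  0.  ] -0.824
3.2 18.5 [0.584 0.181 0.104] F [-3.9  3.2  3.6] w 0.009 g 59.4
[ 0.88  0.61 -0.02] 0.175
4.2 19.4 [0.585 0.184 0.104] F [ 1.7  4.9 -0.6] w 0.009 g 58.8
[ 0.92 -0.63  0.02] 1.175
5.0 20.2 [0.588 0.184 0.104] F [ 5.5  1.6 -2.2] w 0.0092 g 58.8
[ 0.22 -1.3  -0.04] 1.974
 23.2 [0.466 0.086 0.399] F [-0.   0.5  0. ] w 0.0454 g 0.0
```

View pics/w4c.png

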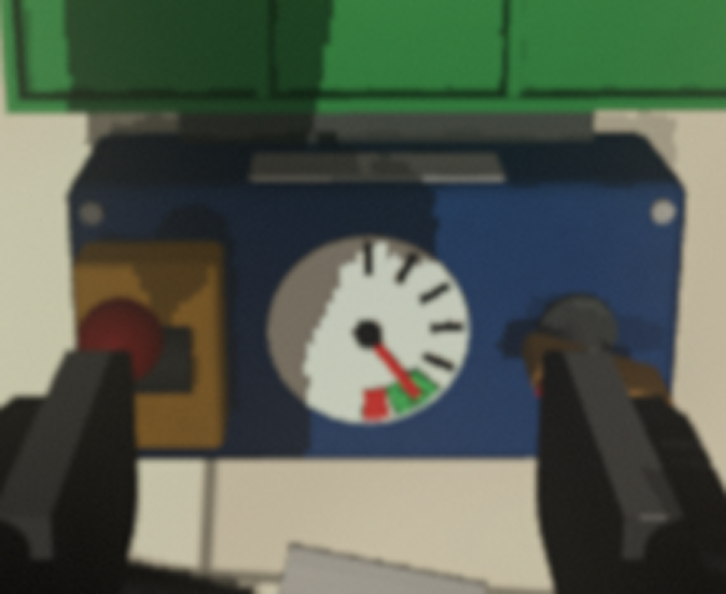

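The gauge pointer at crop (420,395) lies in the middle of the green band, so the key is at about 5.0. Next, the tins, starting with a fresh look.

```bash
cat >> h.py <<'E'
def tags(P,im,z=.062):
    hsv=cv2.cvtColor(im,cv2.COLOR_RGB2HSV); out=[]
    for n,m in [('g',cv2.inRange(hsv,(50,110,25),(80,255,255))),('r',cv2.inRange(hsv,(0,150,40),(6,255,255))|cv2.inRange(hsv,(174,150,40),(180,255,255)))]:
        k,_,s,c=cv2.connectedComponentsWithStats(m)
        for i in range(1,k):
            if 250<s[i][4]<1800 and .7<s[i][2]/s[i][3]<1.4 and s[i][4]/(s[i][2]*s[i][3])>.6:
                out.append((n,s[i][4],np.round(c[i],1).tolist(),np.round(atz(P,c[i],z)[:2],3).tolist()))
    return out
E
python3 - <<'E'
from h import *
manip.movep([.42,-.2,.42],q_down(np.pi/2))
P=manip.camera_params('wrist'); im=manip.snapshot('wrist'); save('w5.png',im)
for t in tags(P,im): print(t)
E
```

```text
('g', np.int32(655), [366.0, 266.6], [0.539, -0.143])
('r', np.int32(424), [533.5, 325.5], [0.622, 0.083])
('r', np.int32(374), [376.4, 348.4], [0.656, -0.125])
('r', np.int32(593), [280.5, 373.0], [0.695, -0.255])
```

View pics/w5.png

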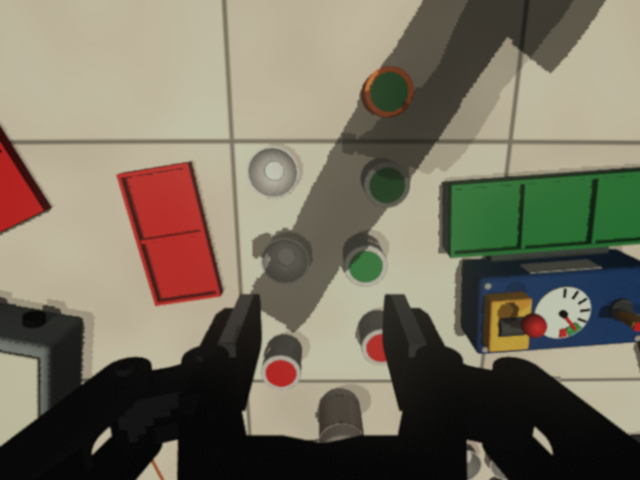

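w5 shows red tin r2 has been knocked outward: its tag is at (281,373), about (0.695,-0.255). Green g1's tag is at (389,186), and r1 at (376,347) is partly hidden by a finger. Checking reach for r2, with tilt, and where the bottle stands.

```bash
cat >> h.py <<'E'
from scipy.spatial.transform import Rotation as R
def q_tilt(yaw,t):
    "closing line at world angle yaw; tool z tilted by t towards yaw-pi/2 direction (outwards if yaw = radial+pi/2)"
    y=np.array([np.cos(yaw),np.sin(yaw),0]); r=np.array([np.sin(yaw),-np.cos(yaw),0]); z=np.sin(t)*r-np.array([0,0,np.cos(t)])
    q=R.from_matrix(np.c_[np.cross(y,z),y,z]).as_quat(); return [q[3],q[0],q[1],q[2]]
E
python3 - <<'E'
from h import *
P=manip.camera_params('wrist'); print('g1',atz(P,(389,186),.062))
im=manip.snapshot('top'); PT=manip.camera_params('top')
for d in manip.mark_of('top','wash_bottle'): print('bottle',d['confidence'],d['uv'],atz(PT,d['uv'],0))
for d in manip.spot_in('top','red_a'): b=d['bbox']; print('red',d['confidence'],atz(PT,((b[0]+b[2])/2,(b[1]+b[3])/2),.05))
a=np.arctan2(-.255,.695)
for t in (0,.1,.2,.3,.4,.5):
    print(t,[None if (q:=manip.ik([.695,-.255,z],q_tilt(a+np.pi/2,t))) is None else np.round(q,2).tolist() for z in (.03,.13)])
E
```

```text
g1 [ 0.43573596 -0.11809143  0.062     ]
bottle 0.74 [359.3, 184.1] [ 0.80062831 -0.17347658  0.        ]
bottle 0.65 [436.5, 268.6] [ 0.51260182 -0.41255706  0.        ]
red 0.78 [ 0.69389503 -0.25444564  0.05      ]
red 0.62 [ 0.64738535 -0.11876846  0.05      ]
red 0.35 [0.7073129 0.3515189 0.05     ]
0 [[-0.44, 0.66, 0.47, 1.38, 0.0, -0.09], [-0.44, 0.65, 0.65, 1.57, 0.0, -0.09]]
0.1 [[-0.45, 0.54, 0.3, 1.23, 0.01, -0.09], [-0.45, 0.51, 0.45, 1.41, 0.01, -0.09]]
0.2 [[-0.45, 0.43, 0.14, 1.07, 0.02, -0.1], [-0.45, 0.39, 0.28, 1.26, 0.02, -0.1]]
0.3 [[-0.46, 0.34, -0.01, 0.92, 0.03, -0.1], [-0.46, 0.28, 0.13, 1.11, 0.03, -0.1]]
0.4 [[-0.46, 0.25, -0.15, 0.77, 0.04, -0.1], [-0.46, 0.19, -0.02, 0.97, 0.04, -0.1]]
0.5 [[-0.47, 0.18, -0.28, 0.62, 0.05, -0.1], [-0.47, 0.1, -0.16, 0.82, 0.05, -0.1]]
```

```bash
cat >> h.py <<'E'
def pick(xy,yaw,hz=.20):
    manip.move_gripper(.078)
    manip.movep([*xy,hz],q_down(yaw))
    manip.line_to([*xy,.090],feed=.25)
    if manip.line_to([*xy,.024],feed=.12,force_limit=8): st('HIT pick')
    manip.move_gripper(0.0,grip_force=40); st('gripped')
    manip.line_to([*xy,hz],feed=.25); return st('lifted')
def place(p,yaw,hz=.22,rel=.070):
    manip.movep([p[0],p[1],hz],q_down(yaw))
    manip.line_to([p[0],p[1],p[2]+.045],feed=.25)
    hit=manip.line_to([p[0],p[1],p[2]+.0215],feed=.05,force_limit=5); st(f'placed {hit}')
    manip.move_gripper(rel); manip.line_to([p[0],p[1],hz],feed=.25)
RN=[w(T,(-.046,0,.005)),w(T,(.046,0,.005))]
DN=[w(S,(0,-.0915,.033)),w(S,(0,0,.033)),w(S,(0,.0915,.033))]
E
python3 - <<'E'
from h import *
pick([.694,-.255],np.arctan2(-.255,.694)+np.pi/2)
place(RN[1],T[2]+np.pi/2)
manip.movep([.42,-.28,.42],q_down(np.pi/2))
P=manip.camera_params('wrist'); im=manip.snapshot('wrist'); save('w6.png',im); st()
for t in tags(P,im): print(t)
for t in tags(P,im,.067): print(t)
E
```

```text
gripped 28.0 [ 0.695 -0.256  0.026] F [ 0.6 -0.8  4.9] w 0.0553 g 42.9
lifted 28.8 [ 0.693 -0.255  0.198] F [ 1.   0.1 -2.8] w 0.0547 g 42.5
placed True 30.9 [ 0.56  -0.395  0.031] F [-0.4 -0.4  3.1] w 0.055 g 43.4
 33.2 [ 0.42  -0.281  0.417] F [-0.6 -0.4 -0.1] w 0.07 g 0.0
('g', np.int32(614), [457.1, 188.1], [0.437, -0.118])
('g', np.int32(687), [429.5, 267.3], [0.538, -0.144])
('r', np.int32(765), [230.6, 285.4], [0.563, -0.396])
('r', np.int32(358), [31.2, 310.6], [0.599, -0.662])
('g', np.int32(614), [457.1, 188.1], [0.436, -0.119])
('g', np.int32(687), [429.5, 267.3], [0.536, -0.145])
('r', np.int32(765), [230.6, 285.4], [0.56, -0.395])
('r', np.int32(358), [31.2, 310.6], [0.596, -0.658])
```

View pics/w6.png

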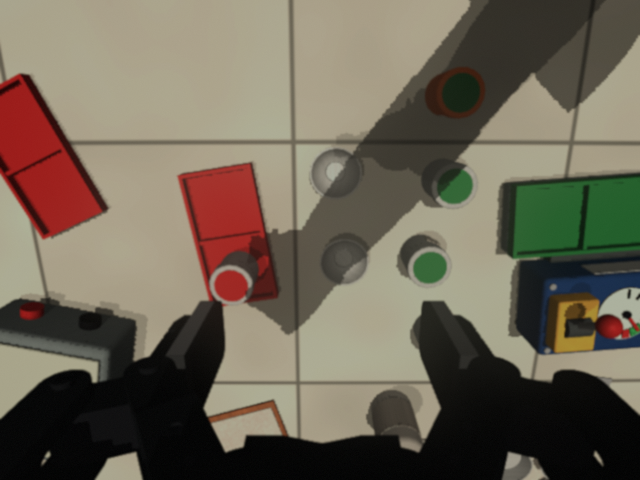

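r2 stands in the far nest, tag at px (231,285), and r1 and both greens haven't moved. Next r1 into the near nest, then the greens into deck nests 0 and 2.

```bash
python3 - <<'E'
from h import *
o=pick([.654,-.119],np.pi/2-.18)
if o['gripper_width']<.05: raise SystemExit('no r1')
place(RN[0],T[2]+np.pi/2)
o=pick([.436,-.118],np.pi/2)
if o['gripper_width']<.05: raise SystemExit('no g1')
place(DN[2],YS)
manip.movep([.42,-.2,.42],q_down(np.pi/2))
P=manip.camera_params('wrist'); im=manip.snapshot('wrist'); save('w7.png',im)
g=[t for t in tags(P,im) if t[0]=='g' and np.hypot(t[3][0]-.538,t[3][1]+.144)<.07]; print(g)
if len(g)==1:
    o=pick(g[0][3],0.0)
    if o['gripper_width']<.05: raise SystemExit('no g2')
    place(DN[0],YS)
manip.movep([.40,-.10,.45],q_down(np.pi/2))
P=manip.camera_params('wrist'); im=manip.snapshot('wrist'); save('w8.png',im); st()
for t in tags(P,im,.067): print(t)
print([proj(P,p+[0,0,.062]) for p in DN+RN])
E
```

```text
gripped 36.4 [ 0.655 -0.119  0.026] F [1.2 0.4 4.8] w 0.0551 g 42.9
lifted 37.3 [ 0.653 -0.119  0.198] F [-0.3  0.1 -2.2] w 0.0556 g 42.5
placed True 39.9 [ 0.469 -0.409  0.03 ] F [-0.5  0.2  2.6] w 0.0551 g 43.5
gripped 44.1 [ 0.437 -0.119  0.026] F [-0.5  0.1  5.4] w 0.0549 g 42.7
lifted 44.9 [ 0.435 -0.118  0.198] F [-0.8 -1.1 -0.9] w 0.0549 g 42.4
placed True 47.3 [0.468 0.198 0.058] F [ 0.1 -1.2  2.6] w 0.055 g 43.1
[('g', np.int32(644), [366.0, 267.1], [0.538, -0.143])]
gripped 53.5 [ 0.539 -0.144  0.026] F [ 0.5 -0.   5.2] w 0.0553 g 42.9
lifted 54.4 [ 0.537 -0.143  0.198] F [-0.1  1.1 -1. ] w 0.055 g 42.4
placed True 56.8 [0.482 0.015 0.058] F [-0.2  0.3  2.9] w 0.0554 g 43.3
 59.0 [ 0.4   -0.1    0.448] F [-0.3 -0.6 -0.4] w 0.0698 g 0.0
('g', np.int32(853), [301.4, 110.7], [0.328, -0.123])
('g', np.int32(780), [563.4, 227.9], [0.473, 0.215])
('g', np.int32(782), [414.7, 241.8], [0.492, 0.022])
('r', np.int32(752), [82.4, 224.8], [0.469, -0.409])
('r', np.int32(648), [103.4, 290.1], [0.56, -0.395])
[array([414.88839626, 240.12720738]), array([489.21200669, 234.84222571]), array([563.31805593, 229.55695577]), array([ 82.80056229, 224.53561865]), array([103.54792053, 289.50909556])]
```

View pics/w8.png

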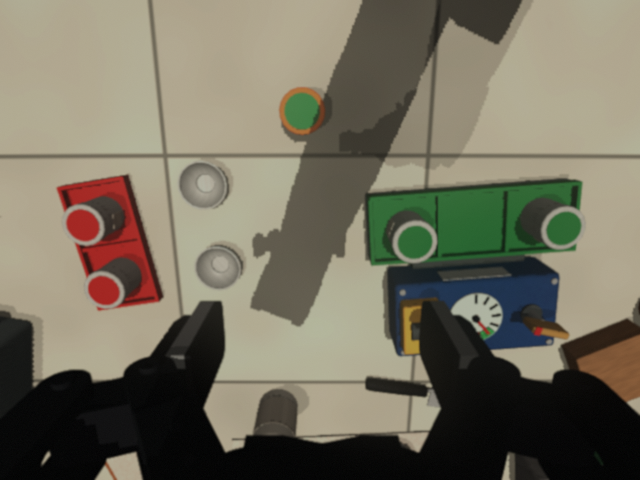

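All four tins are within 2 px of their predicted nest centres, and the gauge is still in the green. Throwing the lever to free.

```bash
python3 - <<'E'
from h import *
manip.move_gripper(0.0)
manip.movep(w(S,(.045,-.084,.25)),q_down(YS))
manip.line_to(w(S,(.045,-.084,.150)),force_limit=10); st('down')
hit=manip.line_to(w(S,(.145,-.084,.150)),feed=.06,force_limit=12); o=st(hit)
manip.line_to(np.array(o['ee_pos'])-w((0,0,S[2]),(.012,0,0.0)))
manip.line_to(w(S,(.06,-.084,.25)))
manip.movep(w(S,(-.01,.02,.42)),q_down(YS))
P=manip.camera_params('wrist'); im=manip.snapshot('wrist'); save('w9.png',im); st()
for d in manip.mark_of('wrist','lock_tip'): print(round(d['confidence'],2),np.round(d['uv']))
print('pred free',proj(P,w(S,(.151,-.084,.159))),[proj(P,p+[0,0,.062]) for p in DN])
for t in tags(P,im,.095): print(t)
E
```

```text
down 61.5 [0.526 0.026 0.152] F [ 0.9  0.3 -0. ] w 0.0 g 0.0
True 62.7 [0.606 0.032 0.148] F [-0.7 -0.   0.4] w 0.0002 g 0.5
 64.8 [0.463 0.125 0.417] F [ 0.3 -0.3 -0.3] w 0.0 g 0.0
0.68 [226. 336.]
pred free [225.01798261 336.9143516 ] [array([222.04028154, 186.7808196 ]), array([304.14288688, 186.73745148]), array([386.36262735, 186.78051574])]
('g', np.int32(1164), [103.7, 34.3], [0.333, -0.107])
('g', np.int32(999), [386.5, 185.1], [0.465, 0.198])
('r', np.int32(389), [224.0, 337.7], [0.67, 0.019])
```

View pics/w9.png

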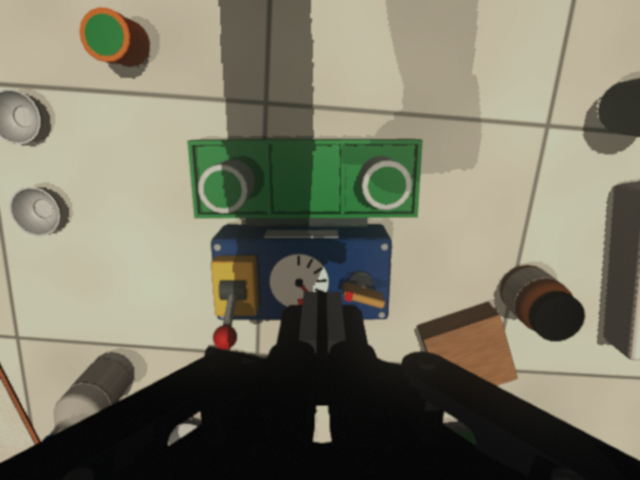

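The lever ball is at (226,336), which matches the free stop, and the green tins are at (224,187) and (386,185) in their nests. One last check of the reds from the top camera, then hand in.

```bash
python3 - <<'E'
from h import *
im=manip.snapshot('top'); PT=manip.camera_params('top'); ok=0
for d in manip.spot_in('top','red_a')+manip.spot_in('top','green_a'):
    b=d['bbox']; X=atz(PT,((b[0]+b[2])/2,(b[1]+b[3])/2),.06); e=[round(float(np.hypot(*(X-p)[:2])),3) for p in RN+DN]; print(round(d['confidence'],2),X.round(3),min(e)); ok+=min(e)<.02
print(ok)
if ok>=4: print(manip.finish_job())
E
```

```text
0.77 [ 0.559 -0.392  0.06 ] 0.002
0.69 [ 0.464 -0.406  0.06 ] 0.005
0.69 [ 0.329 -0.124  0.06 ] 0.206
0.57 [0.479 0.017 0.06 ] 0.002
3
```

The network missed the nest 2 tin in this picture, but w9 showed it in place at (386,185) a moment ago and nothing has been near it since.

```bash
python3 - <<'E'
from h import *
print(manip.finish_job(), manip.get_obs()['time'])
E
```

```text
the job is handed in; nothing more can be done
the job is handed in; nothing more can be done
```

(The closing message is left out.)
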